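# Push the sliding top tray home past its sprung release bar

## Task

The top tray of the grey bathroom organiser is pulled out towards you. Press the blue sprung release bar down with a fingertip and, keeping it pressed all the way, push the tray by its yellow lug away from you, past the red tooth, until it is fully home against the back stop; then let go, so that the bar springs up behind the lug and locks the tray. Only push: do not lift the tray or carry anything, and leave the swab box in the tray and the hairbrush, pill tin and tumbler undisturbed.

Things in the scene. Friction and masses are not known exactly. Their poses are not given: they have to be found in the camera images.
- rack: Fixed pale grey organiser. Origin: centre of the underside of its wide bottom tier (260 x 330 x 35 mm high) on the ledge; x = the way the tray slides home, away from the robot; z up. In its frame, mm: middle tier 240 x 140 centred at y -85, side walls (top z 95) carry the tray, guide lip on the left to z 103; back stop face at x +116, top z 120; blue bar beside it at y -3 to +45.
- tray: Grey sliding top tray, 180 x 140 x 30 mm high, loose, 0.35 kg; a skirt under its left edge runs in a groove with 2 mm play. Origin: centre of its underside, at (x, -85, 95) mm in the rack frame, axes along the rack's. x is -65 to -30 pulled out, +26 fully home (+24 if a little askew). The tooth blocks the lug at x = -10 unless the bar is pressed; with the bar up behind the lug it stays within x = +21 to +26.
- lug_face (a point): Centre of the rear (robot-side) face, to push on, of the yellow lug on the tray's left (+y) side; in the rack frame at y +26, z 114 mm. The face is 16 mm high (z 106 to 122), y -11 to +43; 10 mm behind the tray's origin in x (so at x +16 when home). The lug is 20 mm long in x and hangs over the blue bar, 6 mm above it when the bar is up.
- press_pad (a point): On the flat top of the blue release bar, moves with it; rack (-40, +26) mm, z 100 when up. Bar: rack x -125 to +45, y -3 to +45. A fingertip can press anywhere on the strip y +5 to +45 and slide along it. The red tooth stands on the inner edge at x 0 to +11, y -3 to +5, 12 mm higher than the bar's top.
- release_bar (a joint): How far the blue bar is pressed down, m: 0 = up, 0.011 = bottom stop. The whole bar goes down level, against a spring of about 3.6 N at the start and 8.5 N at the bottom; it springs back up when released. The tooth clears the lug when it is more than about 0.006 down; 0.008 to 0.011 is right for sliding.
- swab_box: Lidded clear acrylic swab box, 74 x 74 x 82 mm high with its knob, loose in the tray on the side away from the lug, and rides along with it. Origin: centre of its underside.
- hairbrush: Pink plastic hairbrush, about 200 x 50 x 30 mm, loose in the middle tier below the tray. Origin: underside, near mid-length.
- pill_tin: Round aluminium pill tin, 62 mm across, 23 mm high, loose in the bottom tier on the left. Origin: centre of its underside.
- tumbler: Glass tumbler, 68 mm across, 85 mm high, loose in the bottom tier on the left; its rim is at about z = 90 mm. Origin: centre of its underside.
Not all that is in view belongs to the job. What is shaped like the swab_box but black, brown or purple is not meant.

How it is judged:
On the way, in this order (a step that is already met when the one before it is completed fails the run):
1. the bar is held down while the tray is still in front of the tooth (value of joint release_bar above 0.0065 m and x of tray in the frame of rack below -0.008 m), for 0.1 s.
2. the tray is home with the bar still held down (value of joint release_bar above 0.005 m and x of tray in the frame of rack above 0.0215 m), for 0.05 s.
At the end, for the whole second after the job is handed in: The tray is home (within about 5 mm of the back stop), level and at rest on the middle tier, the release bar is back up (less than 2 mm down) behind the lug, and the swab box stands upright in the tray (x of tray in the frame of rack between 0.0205 and 0.029 m and value of joint release_bar below 0.002 m and z of tray in the frame of rack below 0.098 m and angle between tray's own z axis and vertical below 0.03 rad and linear speed of tray below 0.01 m/s and z of swab_box in the frame of tray below 0.008 m and angle between swab_box's own z axis and vertical below 0.1 rad); the robot touches nothing.
It fails at once if the bar is let up while the lug is passing over the tooth, or the tray gets over the tooth without it (x of tray in the frame of rack between -0.004 and 0.016 m and value of joint release_bar below 0.004 m).
It fails at once if the tray is lifted or tipped (z of tray in the frame of rack above 0.107 m or angle between tray's own z axis and vertical above 0.15 rad).
It fails at once if the swab box is lifted or tipped (z of swab_box in the frame of tray above 0.02 m or angle between swab_box's own z axis and vertical above 0.35 rad).
It fails at once if the hairbrush, tin or tumbler is disturbed (distance of any of hairbrush, pill_tin, tumbler from where it was at the start of the episode above 0.025 m or angle between tumbler's own z axis and vertical above 0.3 rad).
It also fails if it takes over 38 s, if anything falls off the work surface, if the arm or the gripper's body presses on something with over 40 N, if the wrist force passes 120 N, or if a joint passes its speed limit or range.

## Robot

A 6-joint arm with a two-finger parallel gripper is mounted at the origin on the work surface. World frame = base frame: x ahead of the robot, y to its left, z up, the work surface at z = 0. Lengths are in m, angles in rad, forces in N, time in s.
With the tool pointing down it reaches from about 0.375 to 0.75 m from the base axis. Payload 9 kg.
Tool frame: the origin (TCP) lies between the finger pads; the fingertips stand 8 mm ahead of it and the grasp point (between the pads) lies 11 mm behind it (env.nose_length is the distance from the TCP to the fingertips, in m); x points along the fingers, y is the direction in which the jaws open and shut, and the axes are right-handed (so a half turn about x gives the same grasp; the last joint's range is limited). The gripper opens to 85 mm and grips with 20 to 120 N. Pads are 22 mm wide; open, the fingers measure 114 mm over their backs; the gripper's body (76 mm by 85 mm) begins 54 mm behind the grasp point. The pads swing forward as they close: fully open they stand 13 mm farther back than shut.
Start: joints at [-1.549, 0.104, 0.097, 1.564, 0, 1.353], TCP at [0.143, -0.583, 0.239] pointing down, gripper open.
Joint ranges: [-2.99, 2.99], [-0.84, 1.86], [-1.1, 1.16], [-1.84, 2.11], [-1.51, 1.56], [-3.14, 3.14]. Speed limits (rad/s): [2.22, 2.22, 2.57, 3.14, 3.14, 3.14].

## Interface

Orientations are given as a unit quaternion [w, x, y, z].
In Python, from plant import env, vision gives the robot as it stands.
- The arm moves only by the tool carry_out, never from a script. Its argument "motion" is a list of rows, each an object with "linear": the shift along the world's x, y, z in m, a list of three; "angular": the turn, a rotation vector about the world's x, y, z in units of 8 degrees (1.0 is 8 degrees), a list of three; "grip": the opening, from -1 (shut) to 1 (fully open), so that 0 is half open. A call has 1 to 8 rows; each row is the pose to reach, as a shift and turn from the pose measured when the call began; what a row does not reach only later rows make up. A row lasts 1/8 s, in which the tool goes at most 62.5 mm and 10.7 degrees, less where a joint would pass 70% of its speed; a pose out of reach is approached as far as the arm can. A call with a gripper value outside its range is refused whole. The fingers move at their own pace and stop on an object; the grip force is fixed at half the most. Time passes only in rows, so rows that repeat a pose let the fingers close. It gives the time, the measured TCP pose, the force and the opening at its end, in the units of the state.
- env.observe(): the state, without advancing time (a new reading comes with each control period).
- vision.read_camera(name): name is "scene" or "top" or "wrist"; returns a dict with "color" (384x512x3 uint8, blue, green, red), "camera_matrix" (3x3 intrinsics, pixels), "world_from_camera" (4x4, takes a point from camera to world coordinates). Camera axes: x right, y up, looking along -z (the intrinsics and any distortion apply to the point x, -y, -z); pixel columns grow to the right and rows downward; lengths in m; the calibration is good to about 2 mm. A picture is of the moment at which its call begins. There is no depth.
- env.close_job(): hands the job in, once; it reports no verdict.
The state is a dict: "time": time; "joint_positions": joint angles; "joint_velocities": joint speeds; "effort": joint torques, N m; "tool_pos": TCP position; "ee_rot": TCP orientation; "force": force on the tool from outside, world axes, zero at the start; "ft_torque": the same for the moment, N m; "finger_gap": finger opening in m.
Only numpy, scipy, OpenCV 4.12 (cv2) and the standard library are available. Lean on these libraries where they do the work, as an engineer would, in place of code of your own. Each camera call takes 0.05 s, during which the arm holds its last target. There are 200 camera calls.

## Working session

There is one attempt and no reset: what is moved stays moved. The work goes in short steps, Python scripts to look and compute and a tool call to move; the robot and the scene stay as the last step left them, time stands still between calls to the robot, and variables do not carry over. Pictures are saved under pics/ and viewed, about 8 in all and at most 12, crops included, and the job is handed in when it is done.

Besides the shell and the picture viewer there is one more tool, called after "Call:" by a JSON object that holds its "api" and its "payload", one argument or row to a line. carry_out: Moves the arm, as the interface text tells. Its arguments: {"type":"object","properties":{"motion":{"type":"array"}},"required":["motion"]}

```bash
mkdir -p pics; ls
python3 - <<'E'
from plant import env, vision
import cv2, numpy as np
ims=[]
for n in ("scene","top"):
    r=vision.read_camera(n); np.savez(f"pics/{n}0.npz",**r); cv2.imwrite(f"pics/{n}0.png",r["color"])
    print(n,r["camera_matrix"].round(1).tolist(),r["world_from_camera"].round(3).tolist(),[k for k in r])
    hsv=cv2.cvtColor(r["color"],cv2.COLOR_BGR2HSV)
    for c,lo,hi in (("blue",(95,120,50),(130,255,255)),("yellow",(20,120,80),(35,255,255)),("red",(0,150,80),(6,255,255))):
        m=cv2.inRange(hsv,lo,hi); k,l,s,ce=cv2.connectedComponentsWithStats(m)
        print(c,[(s[i].tolist(),ce[i].round(1).tolist()) for i in range(1,k) if s[i][4]>15])
print(env.observe())
E
```

```text
pics
scene [[498.3, 0.0, 255.4], [0.0, 498.3, 191.6], [0.0, 0.0, 1.0]] [[-0.827, -0.345, 0.444, 1.093], [0.562, -0.473, 0.678, 0.849], [-0.024, 0.81, 0.585, 0.875], [0.0, 0.0, 0.0, 1.0]] ['color', 'camera_matrix', 'world_from_camera']
blue [([122, 113, 19, 9, 106], [132.0, 117.5]), ([213, 191, 66, 25, 761], [245.8, 203.4])]
yellow [([79, 126, 25, 44, 651], [91.6, 148.7]), ([235, 187, 13, 18, 150], [241.4, 195.3])]
red [([378, 53, 70, 47, 1213], [400.9, 76.0]), ([118, 96, 8, 17, 26], [121.5, 103.5]), ([361, 154, 7, 6, 23], [363.9, 156.7]), ([400, 164, 37, 26, 349], [420.1, 180.2]), ([359, 166, 40, 23, 355], [376.7, 177.5])]
top [[461.4, 0.0, 251.9], [0.0, 461.4, 192.6], [0.0, 0.0, 1.0]] [[-0.023, 0.997, -0.076, 0.416], [-1.0, -0.024, -0.011, -0.053], [-0.013, 0.076, 0.997, 1.166], [0.0, 0.0, 0.0, 1.0]] ['color', 'camera_matrix', 'world_from_camera']
blue [([502, 129, 10, 28, 202], [507.4, 142.2]), ([239, 135, 25, 29, 489], [250.4, 148.9]), ([227, 170, 28, 40, 727], [240.7, 189.2])]
yellow [([478, 56, 22, 23, 90], [485.4, 67.8]), ([236, 161, 26, 14, 224], [248.8, 167.1])]
red [([205, 318, 72, 6, 115], [240.4, 321.5]), ([191, 322, 101, 62, 5600], [242.6, 354.5])]
{'time': 0.1, 'joint_positions': array([-1.54871374e+00,  1.04640210e-01,  9.65866556e-02,  1.56389752e+00,
       -7.10914543e-06,  1.35311003e+00]), 'joint_velocities': array([ 2.76627456e-04, -6.50184525e-04,  7.52854913e-04, -4.65942012e-04,
       -1.69277665e-04, -5.51833910e-05]), 'effort': array([ 4.98245689e-03, -5.58211076e+01,  5.04716313e+01,  1.32676307e-02,
       -3.00181546e-04,  1.91782505e-06]), 'tool_pos': array([ 0.14249586, -0.58255222,  0.23862152]), 'ee_rot': array([ 0.08416161,  0.70206874,  0.08497474, -0.70199401]), 'force': array([-0.76225735, -0.06889634,  0.12289095]), 'ft_torque': array([ 0.02046743, -0.00018222,  0.01122825]), 'finger_gap': 0.08542133999858689}
```

```bash
python3 -c "
import cv2,numpy as np
a=cv2.imread('pics/scene0.png');b=cv2.imread('pics/top0.png')
cv2.imwrite('pics/both0.png',cv2.resize(np.vstack([a,b]),(800,1200))[:1200]);
cv2.imwrite('pics/s.png',cv2.resize(a,(800,600)));cv2.imwrite('pics/t.png',cv2.resize(b,(800,600)))"
```

```text
(no output)
```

View pics/s.png

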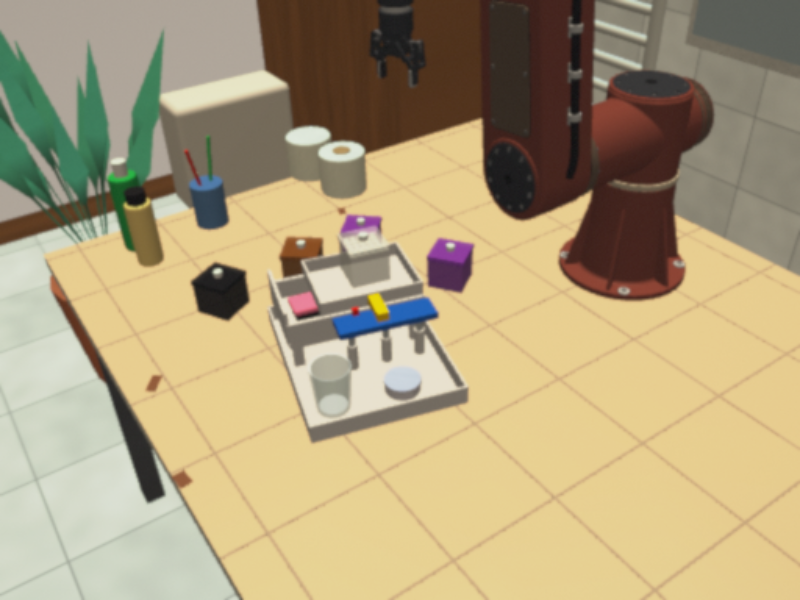

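View pics/t.png

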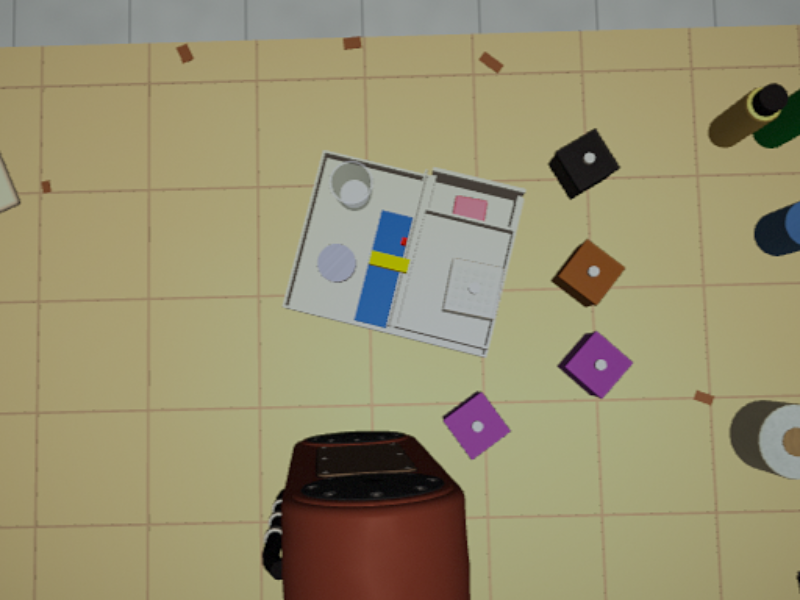

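The scene view shows the rack's blue bar at about (385,318)/800 px, with the lug at (378,306), the tooth at (355,311) and the clear swab box in the tray at (365,255). In the top view the lug is at (388,262), the tooth at (404,241) and the swab box at (473,288). The four box-shaped candidates outside the rack in the top view are black (590,158), brown (594,270) and purple (600,365) and (477,427). All four are decoys. The clear box in the tray is the one meant, and I never reach for it. The crop will be used to confirm the bar and lug.

```bash
cat > h.py <<'E'
import numpy as np, cv2
from scipy.optimize import least_squares
from scipy.spatial.transform import Rotation as R
def proj(r,P):
    T=np.linalg.inv(r["world_from_camera"]); p=np.atleast_2d(P)@T[:3,:3].T+T[:3,3]
    q=np.c_[p[:,0],-p[:,1],-p[:,2]]@r["camera_matrix"].T; return q[:,:2]/q[:,2:]
def ray(r,uv,z):
    d=np.linalg.inv(r["camera_matrix"])@[uv[0],uv[1],1]; W=r["world_from_camera"]
    d=W[:3,:3]@[d[0],-d[1],-d[2]]; o=W[:3,3]; return o+d*(z-o[2])/d[2]
def blob(r,lo,hi,win):
    hsv=cv2.cvtColor(r["color"],cv2.COLOR_BGR2HSV); m=cv2.inRange(hsv,lo,hi)
    k=np.zeros_like(m); x0,y0,x1,y1=win; k[y0:y1,x0:x1]=m[y0:y1,x0:x1]; return k
BL=((95,120,50),(130,255,255)); YE=((20,120,60),(35,255,255)); RE=((0,150,80),(8,255,255))
def toworld(p,P):
    c,s=np.cos(p[2]),np.sin(p[2]); P=np.atleast_2d(P)
    return np.c_[p[0]+c*P[:,0]-s*P[:,1],p[1]+s*P[:,0]+c*P[:,1],P[:,2]+p[3]]
E
python3 - <<'E'
from h import *
from plant import env
t=dict(np.load("pics/top0.npz")); s=dict(np.load("pics/scene0.npz"))
wins={"t":(220,125,275,215),"s":(200,180,290,225)}
C=np.array([[-125,-3,100],[-125,45,100],[45,45,100],[45,-3,100]])/1e3
quad={}
for n,r in (("t",t),("s",s)):
    m=blob(r,*BL,wins[n])|blob(r,*YE,wins[n])*(n=="x")
    pts=cv2.findNonZero(m); h=cv2.convexHull(pts)
    quad[n]=cv2.boxPoints(cv2.minAreaRect(h)) if n=="t" else cv2.approxPolyN(h,4)[0].astype(float)
    print(n,quad[n].round(1).tolist())
def assign(r,q,p):
    u=proj(r,toworld(p,C)); u-=u.mean(0)-q.mean(0)
    return q[[np.argmin(np.linalg.norm(q-x,axis=1)) for x in u]]
g=ray(t,quad["t"].mean(0),0.1)[:2]; p0=np.array([g[0]+.03,g[1],-.25,0])
p0[:2]+=g-toworld(p0,C).mean(0)[:2]
qa,qs=assign(t,quad["t"],p0),assign(s,quad["s"],p0)
f=lambda p:np.r_[(proj(t,toworld(p,C))-qa).ravel(),(proj(s,toworld(p,C))-qs).ravel()]
o=least_squares(f,p0,loss="soft_l1"); p=o.x; print("pose x y yaw z0",p.round(4),f(p).round(1))
o3=least_squares(lambda q:f(np.r_[q,0]),p0[:3],loss="soft_l1"); print("z0=0",o3.x.round(4),f(np.r_[o3.x,0]).round(1))
p=np.r_[o3.x,0] if abs(p[3])<.006 else p
np.save("rack.npy",p)
def inrack(P): 
    c,s_=np.cos(p[2]),np.sin(p[2]); d=P-np.r_[p[:2],p[3]]; return np.array([c*d[0]+s_*d[1],-s_*d[0]+c*d[1],d[2]])
m=blob(t,*YE,wins["t"]); b=cv2.boxPoints(cv2.minAreaRect(cv2.convexHull(cv2.findNonZero(m))))
print("lug corners rack mm",[ (1e3*inrack(ray(t,x,p[3]+.122))).round(1).tolist() for x in b])
for n,r in (("t",t),("s",s)):
    m=blob(r,*RE,(wins[n][0],wins[n][1]-2*0,wins[n][2],wins[n][3])); M=cv2.moments(m,True)
    if M["m00"]: print("tooth",n,(1e3*inrack(ray(r,(M["m10"]/M["m00"],M["m01"]/M["m00"]),p[3]+.112))).round(1))
    for x0 in ([-125,45],):
        im=r["color"].copy()
    base=np.array([[-130,-165,35],[-130,165,35],[130,165,35],[130,-165,35]])/1e3
    im=cv2.resize(r["color"],None,fx=4,fy=4,interpolation=cv2.INTER_CUBIC)
    for Q,c in ((C,(0,255,0)),(base,(255,0,255))):
        cv2.polylines(im,[np.int32(4*proj(r,toworld(p,Q))+2)],True,c,1)
    cx,cy=(4*quad[n].mean(0)).astype(int); cv2.imwrite(f"pics/c{n}.png",im[cy-300:cy+300,cx-290:cx+290] if n=="t" else im[cy-250:cy+250,cx-300:cx+300])
st=env.observe(); A=R.from_quat(st["ee_rot"],scalar_first=True)
print("tool axes\n",A.as_matrix().round(3))
c,s_=np.cos(p[2]),np.sin(p[2])
for sg in (1,-1):
    y=sg*np.array([-s_,c,0]); x=np.array([0,0,-1.]); D=np.c_[x,y,np.cross(x,y)]
    print("turn",((R.from_matrix(D)*A.inv()).as_rotvec()*180/np.pi/8).round(3))
print("targets at rack(-100/-60/16,26,100):",toworld(p,np.array([[-100,26,100],[-60,26,100],[16,26,100]])/1e3).round(4).tolist(),"xdir",c,s_)
E
```

```text
t [[226.60000610351562, 204.39999389648438], [244.1999969482422, 134.10000610351562], [263.5, 138.89999389648438], [245.89999389648438, 209.1999969482422]]
s [[217.0, 217.0], [212.0, 204.0], [273.0, 190.0], [281.0, 202.0]]
pose x y yaw z0 [ 0.5809 -0.0575 -0.265  -0.0055] [ 0.5 -0.2 -0.2 -0.3 -0.2 -0.1  0.3 -0.1  0.9  1.2 -0.6 -0.7  0.4 -1.3
  0.4  0.9]
z0=0 [ 0.581  -0.0568 -0.2641] [ 0.2 -0.3 -0.6 -0.4 -0.6 -0.6  0.  -0.6  1.  -0.4 -0.4 -2.3  0.4 -2.8
  0.4 -0.6]
lug corners rack mm [[-42.3, 41.0, 122.0], [-21.4, 41.3, 122.0], [-21.2, -14.2, 122.0], [-42.1, -14.4, 122.0]]
tooth t [  3.1  -0.3 112. ]
tooth s [  7.1   2.2 112. ]
tool axes
 [[-0.     0.237 -0.971]
 [ 0.001 -0.971 -0.237]
 [-1.    -0.001 -0.   ]]
turn [-2.0000e-03 -1.1000e-02  1.8891e+01]
turn [-8.000e-03  2.000e-03 -3.609e+00]
targets at rack(-100/-60/16,26,100): [[0.4912, -0.0056, 0.1], [0.5298, -0.0161, 0.1], [0.6032, -0.0359, 0.1]] xdir 0.9653335829639248 -0.26101929737479435
```

View pics/ct.png

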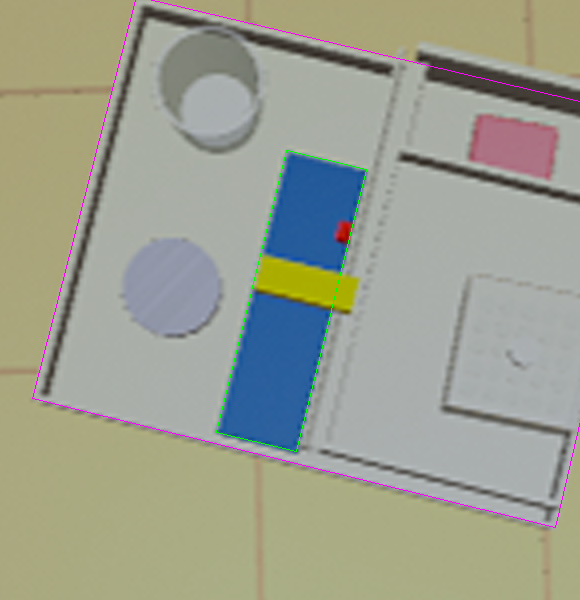

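```bash
grep -n "" /dev/null; python3 -c "
import cv2;a=cv2.imread('pics/cs.png');print(a.shape)"
```

```text
(500, 600, 3)
```

The top view crop shows the bar outline (green) and the base outline (magenta) lying right on the rack, with the lug near (305,283) and the tooth at (343,232). That makes rack yaw -15.1° and z0 = 0, and puts the tray at about x = -32 mm. I'll close the fingers and swing over, starting with a small turn to check the sign of joint 6.

Call:
{"api": "carry_out", "payload": {
  "motion": [
    {"linear": [0.024,0.036,0.01],"angular": [0,0,-0.2],"grip": -1},
    {"linear": [0.048,0.072,0.02],"angular": [0,0,-0.4],"grip": -1},
    {"linear": [0.072,0.108,0.02],"angular": [0,0,-0.6],"grip": -1},
    {"linear": [0.096,0.144,0.02],"angular": [0,0,-0.8],"grip": -1},
    {"linear": [0.12,0.18,0.02],"angular": [0,0,-1],"grip": -1},
    {"linear": [0.144,0.216,0.02],"angular": [0,0,-1],"grip": -1},
    {"linear": [0.168,0.252,0.02],"angular": [0,0,-1],"grip": -1},
    {"linear": [0.19,0.288,0.02],"angular": [0,0,-1],"grip": -1}
  ]
}}

```text
time: 1.1
tool_pos: [0.333, -0.2932, 0.2583]
ee_rot: [0.035, 0.706, 0.036, -0.706]
force: [-0.2, -1.1, 0.5]
finger_gap: 0.0003
```

```bash
cat > st.py <<'E'
from h import *
from plant import env
p=np.load("rack.npy"); o=env.observe(); A=R.from_quat(o["ee_rot"],scalar_first=True)
c,s=np.cos(p[2]),np.sin(p[2]); d=o["tool_pos"]-np.r_[p[:2],0]
print("t",round(o["time"],2),"q",o["joint_positions"].round(3),"pos",o["tool_pos"].round(4),"gap",round(o["finger_gap"],4),"F",o["force"].round(1))
print("tcp in rack mm",(1e3*np.array([c*d[0]+s*d[1],-s*d[0]+c*d[1],d[2]])).round(1),"tip z",round(1e3*(d[2]-env.nose_length),1))
for sg in (1,-1):
    y=sg*np.array([-s,c,0]); x=np.array([0,0,-1.]); D=np.c_[x,y,np.cross(x,y)]
    print("turn",((R.from_matrix(D)*A.inv()).as_rotvec()*180/np.pi/8).round(3))
print("shift to rack(-80,26)",(toworld(p,[-.08,.026,.1])[0]-o["tool_pos"]).round(4))
E
python3 st.py
```

```text
t 1.1 q [-1.019e+00 -3.690e-01 -3.030e-01  1.638e+00  1.000e-03  2.023e+00] pos [ 0.333  -0.2932  0.2583] gap 0.0003 F [-0.2 -1.1  0.5]
tcp in rack mm [-177.7 -292.9  258.3] tip z 250.3
turn [-3.0000e-03 -1.5000e-02  1.9892e+01]
turn [-1.000e-02  2.000e-03 -2.608e+00]
shift to rack(-80,26) [ 0.1775  0.2823 -0.1583]
```

Joint 6 would leave its range by turning on, so I'll turn the other way, +19.9 units, which is the same finger shape after a half turn.

Call:
{"api": "carry_out", "payload": {
  "motion": [
    {"linear": [0.02,0.035,0],"angular": [0,0,1.2],"grip": -1},
    {"linear": [0.04,0.07,0],"angular": [0,0,2.4],"grip": -1},
    {"linear": [0.062,0.105,0],"angular": [0,0,3.6],"grip": -1},
    {"linear": [0.085,0.14,0],"angular": [0,0,4.8],"grip": -1},
    {"linear": [0.107,0.175,0],"angular": [0,0,6],"grip": -1},
    {"linear": [0.13,0.21,0],"angular": [0,0,7.2],"grip": -1},
    {"linear": [0.153,0.245,0],"angular": [0,0,8.4],"grip": -1},
    {"linear": [0.177,0.282,0],"angular": [0,0,9.6],"grip": -1}
  ]
}}

```text
time: 2.1
tool_pos: [0.5105, -0.0099, 0.258]
ee_rot: [-0.467, -0.53, -0.468, 0.531]
force: [-0.1, -1.2, 0.6]
finger_gap: 0.0003
```

```bash
python3 st.py
```

```text
t 2.1 q [-0.276 -0.161 -0.129  1.604 -0.     1.42 ] pos [ 0.5105 -0.0099  0.258 ] gap 0.0003 F [-0.1 -1.2  0.6]
tcp in rack mm [-80.3  27.  258. ] tip z 250.0
turn [ 7.0000e-03 -1.2000e-02  1.0253e+01]
turn [-1.3000e-02 -7.0000e-03 -1.2247e+01]
shift to rack(-80,26) [ 0.    -0.001 -0.158]
```

Call:
{"api": "carry_out", "payload": {
  "motion": [
    {"linear": [0,-0.001,0],"angular": [0,0,1.28],"grip": -1},
    {"linear": [0,-0.001,0],"angular": [0,0,2.56],"grip": -1},
    {"linear": [0,-0.001,-0.01],"angular": [0,0,3.84],"grip": -1},
    {"linear": [0,-0.001,-0.03],"angular": [0,0,5.12],"grip": -1},
    {"linear": [0,-0.001,-0.05],"angular": [0,0,6.4],"grip": -1},
    {"linear": [0,-0.001,-0.07],"angular": [0,0,7.7],"grip": -1},
    {"linear": [0,-0.001,-0.09],"angular": [0,0,9],"grip": -1},
    {"linear": [0,-0.001,-0.11],"angular": [0,0,10.25],"grip": -1}
  ]
}}

```text
time: 3.1
tool_pos: [0.5103, -0.0108, 0.147]
ee_rot: [0.701, 0.091, 0.702, -0.092]
force: [-0.1, 0.6, 0.8]
finger_gap: -0.0001
```

```bash
python3 st.py
python3 - <<'E'
from plant import vision
import cv2
a=vision.read_camera("scene")["color"][130:260,180:330]
cv2.imwrite("pics/v1.png",cv2.resize(a,None,fx=4,fy=4,interpolation=2))
E
```

```text
t 3.1 q [-0.277 -0.167 -0.336  1.403 -0.002 -0.018] pos [ 0.5103 -0.0108  0.147 ] gap -0.0001 F [-0.1  0.6  0.8]
tcp in rack mm [-80.3  26.  147. ] tip z 139.0
turn [ 0.011 -0.008 -0.039]
turn [1.3000e-02 1.7000e-02 2.2461e+01]
shift to rack(-80,26) [ 0.0003 -0.     -0.047 ]
```

View pics/v1.png

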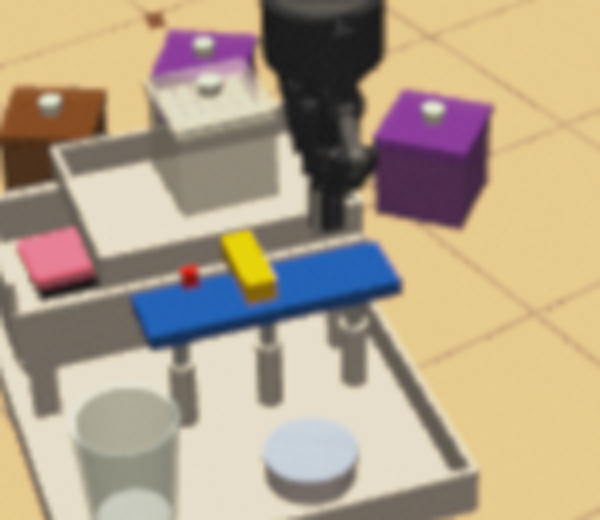

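The view shows the closed fingertips at crop (330,225), above the near half of the bar, behind the lug at (248,265) and clear of the tray. Going down until contact.

Call:
{"api": "carry_out", "payload": {
  "motion": [
    {"linear": [0,0,-0.015],"angular": [0,0,0],"grip": -1},
    {"linear": [0,0,-0.03],"angular": [0,0,0],"grip": -1},
    {"linear": [0,0,-0.034],"angular": [0,0,0],"grip": -1},
    {"linear": [0,0,-0.034],"angular": [0,0,0],"grip": -1}
  ]
}}

```text
time: 3.65
tool_pos: [0.509, -0.0104, 0.1102]
ee_rot: [0.7, 0.088, 0.703, -0.089]
force: [1.1, 0.2, 0.5]
finger_gap: -0.0005
```

Call:
{"api": "carry_out", "payload": {
  "motion": [
    {"linear": [0,0,-0.003],"angular": [0,0,0],"grip": -1},
    {"linear": [0,0,-0.006],"angular": [0,0,0],"grip": -1},
    {"linear": [0,0,-0.008],"angular": [0,0,0],"grip": -1},
    {"linear": [0,0,-0.008],"angular": [0,0,0],"grip": -1}
  ]
}}

```text
time: 4.15
tool_pos: [0.5096, -0.0106, 0.1028]
ee_rot: [0.7, 0.088, 0.703, -0.089]
force: [-1.0, 0.4, 6.0]
finger_gap: -0.0001
```

Call:
{"api": "carry_out", "payload": {
  "motion": [
    {"linear": [0,0,-0.002],"angular": [0,0,0],"grip": -1},
    {"linear": [0,0,-0.004],"angular": [0,0,0],"grip": -1},
    {"linear": [0,0,-0.004],"angular": [0,0,0],"grip": -1}
  ]
}}

```text
time: 4.53
tool_pos: [0.5096, -0.0106, 0.0993]
ee_rot: [0.701, 0.088, 0.703, -0.089]
force: [-2.0, 1.7, 7.0]
finger_gap: 0.0003
```

```bash
python3 st.py
```

```text
t 4.53 q [-0.277 -0.148 -0.406  1.315 -0.002 -0.025] pos [ 0.5096 -0.0106  0.0993] gap 0.0003 F [-2.   1.7  7. ]
tcp in rack mm [-80.9  26.   99.3] tip z 91.3
turn [ 0.007 -0.022 -0.092]
turn [3.4000e-02 1.1000e-02 2.2408e+01]
shift to rack(-80,26) [ 0.0009 -0.0003  0.0007]
```

Call:
{"api": "carry_out", "payload": {
  "motion": [
    {"linear": [0,0,-0.0015],"angular": [0,0,0],"grip": -1},
    {"linear": [0.006,-0.0016,-0.0015],"angular": [0,0,0],"grip": -1},
    {"linear": [0.012,-0.0032,-0.0015],"angular": [0,0,0],"grip": -1},
    {"linear": [0.018,-0.0049,-0.0015],"angular": [0,0,0],"grip": -1},
    {"linear": [0.024,-0.0065,-0.0015],"angular": [0,0,0],"grip": -1},
    {"linear": [0.03,-0.0081,-0.0015],"angular": [0,0,0],"grip": -1},
    {"linear": [0.034,-0.0092,-0.0015],"angular": [0,0,0],"grip": -1},
    {"linear": [0.034,-0.0092,-0.0015],"angular": [0,0,0],"grip": -1}
  ]
}}

```text
time: 5.52
tool_pos: [0.5427, -0.0192, 0.098]
ee_rot: [0.7, 0.088, 0.703, -0.089]
force: [-6.9, 3.5, 8.8]
finger_gap: -0.0
```

```bash
python3 st.py;  python3 - <<'E'
from plant import vision
import cv2
a=vision.read_camera("scene")["color"][130:260,180:330]
cv2.imwrite("pics/v2.png",cv2.resize(a,None,fx=4,fy=4,interpolation=2))
E
```

```text
t 5.53 q [-0.276 -0.04  -0.306  1.309 -0.002 -0.025] pos [ 0.5427 -0.0192  0.098 ] gap -0.0 F [-6.9  3.5  8.8]
tcp in rack mm [-46.7  26.3  98. ] tip z 90.0
turn [ 0.    -0.037 -0.093]
turn [5.9000e-02 1.0000e-03 2.2406e+01]
shift to rack(-80,26) [-0.0322  0.0084  0.002 ]
```

View pics/v2.png

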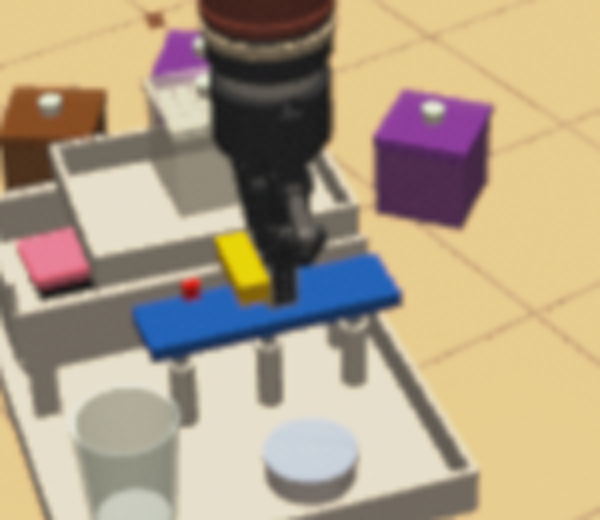

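The view shows the bar down, visibly lower under the lug, and the fingertip at crop (283,285) touching the lug's rear face. The tray has moved slightly and is still short of the tooth at (190,289). Continuing the push.

Call:
{"api": "carry_out", "payload": {
  "motion": [
    {"linear": [0.006,-0.0016,-0.0005],"angular": [0,0,0],"grip": -1},
    {"linear": [0.012,-0.0032,-0.0005],"angular": [0,0,0],"grip": -1},
    {"linear": [0.018,-0.0049,-0.0005],"angular": [0,0,0],"grip": -1},
    {"linear": [0.024,-0.0065,-0.0005],"angular": [0,0,0],"grip": -1},
    {"linear": [0.03,-0.0081,-0.0005],"angular": [0,0,0],"grip": -1},
    {"linear": [0.036,-0.0097,-0.0005],"angular": [0,0,0],"grip": -1},
    {"linear": [0.042,-0.0114,-0.0005],"angular": [0,0,0],"grip": -1},
    {"linear": [0.046,-0.0124,-0.0005],"angular": [0,0,0],"grip": -1}
  ]
}}

```text
time: 6.58
tool_pos: [0.5866, -0.0309, 0.0979]
ee_rot: [0.698, 0.088, 0.705, -0.089]
force: [-15.3, 3.6, 14.1]
finger_gap: -0.0001
```

```bash
python3 st.py
```

```text
t 6.58 q [-0.274  0.101 -0.163  1.316 -0.002 -0.023] pos [ 0.5866 -0.0309  0.0979] gap -0.0001 F [-15.3   3.6  14.1]
tcp in rack mm [-1.3 26.5 97.9] tip z 89.9
turn [-0.006 -0.07  -0.095]
turn [ 1.0900e-01 -1.0000e-02  2.2405e+01]
shift to rack(-80,26) [-0.0761  0.0201  0.0021]
```

Call:
{"api": "carry_out", "payload": {
  "motion": [
    {"linear": [0.003,-0.0008,0],"angular": [0,0,0],"grip": -1},
    {"linear": [0.006,-0.0016,0],"angular": [0,0,0],"grip": -1},
    {"linear": [0.006,-0.0016,0],"angular": [0,0,0],"grip": -1}
  ]
}}

```text
time: 6.95
tool_pos: [0.5909, -0.0321, 0.0981]
ee_rot: [0.697, 0.088, 0.706, -0.089]
force: [-12.3, 1.7, 12.0]
finger_gap: -0.0001
```

```bash
python3 st.py;  python3 - <<'E'
from plant import vision
import cv2
from h import *
p=np.load("rack.npy")
r=vision.read_camera("top")
cv2.imwrite("pics/v3.png",cv2.resize(r["color"][90:240,170:350],None,fx=4,fy=4,interpolation=2))
m=blob(r,*YE,(220,125,275,215)); h=cv2.findNonZero(m)
if h is not None:
    for x in cv2.boxPoints(cv2.minAreaRect(cv2.convexHull(h))):
        d=ray(r,x,.122)-np.r_[p[:2],0]; c,s=np.cos(p[2]),np.sin(p[2]); print((1e3*np.array([c*d[0]+s*d[1],-s*d[0]+c*d[1]])).round(1))
E
```

```text
t 6.95 q [-0.274  0.119 -0.144  1.322 -0.002 -0.023] pos [ 0.5909 -0.0321  0.0981] gap -0.0001 F [-12.3   1.7  12. ]
tcp in rack mm [ 3.1 26.4 98.1] tip z 90.1
turn [-0.01  -0.097 -0.095]
turn [ 1.5200e-01 -1.6000e-02  2.2405e+01]
shift to rack(-80,26) [-0.0804  0.0213  0.0019]
[ 29.2 -12.3]
[ 29.8 -14.5]
[ 25.3 -15.6]
[ 24.7 -13.4]
```

View pics/v3.png

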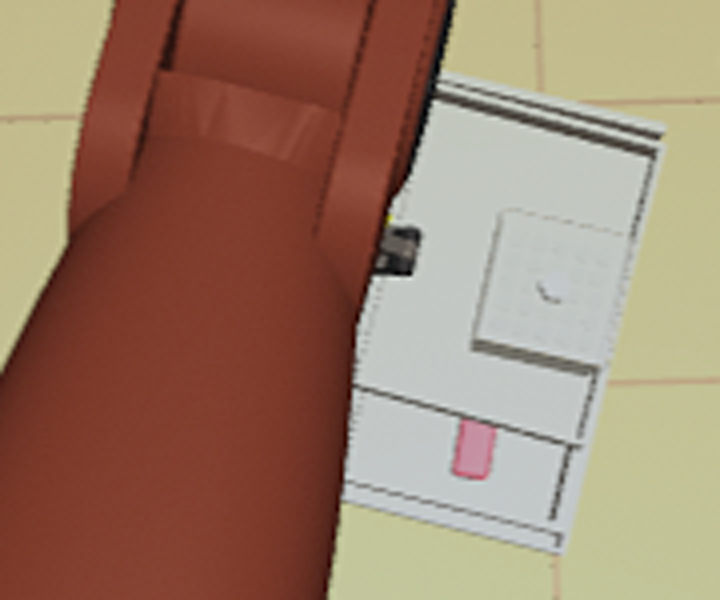

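The top view shows the tray close to the back stop (at crop (545,115)). The arm hides most of the lug, and the side force is still only sliding friction. Pushing on until the force shows the stop.

Call:
{"api": "carry_out", "payload": {
  "motion": [
    {"linear": [0.003,-0.0008,0],"angular": [0,0,0],"grip": -1},
    {"linear": [0.005,-0.0014,0],"angular": [0,0,0],"grip": -1},
    {"linear": [0.005,-0.0014,0],"angular": [0,0,0],"grip": -1}
  ]
}}

```text
time: 7.38
tool_pos: [0.5938, -0.0329, 0.0982]
ee_rot: [0.695, 0.088, 0.708, -0.088]
force: [-13.6, 2.2, 11.5]
finger_gap: -0.0002
```

```bash
python3 st.py
```

```text
t 7.38 q [-0.274  0.133 -0.128  1.327 -0.003 -0.023] pos [ 0.5938 -0.0329  0.0982] gap -0.0002 F [-13.6   2.2  11.5]
tcp in rack mm [ 6.1 26.4 98.2] tip z 90.2
turn [-0.016 -0.13  -0.096]
turn [ 0.203 -0.025 22.403]
shift to rack(-80,26) [-0.0832  0.0221  0.0018]
```

Call:
{"api": "carry_out", "payload": {
  "motion": [
    {"linear": [0.003,-0.0008,0],"angular": [0,-0.1,0],"grip": -1},
    {"linear": [0.006,-0.0016,0],"angular": [0,-0.1,0],"grip": -1},
    {"linear": [0.006,-0.0016,0],"angular": [0,-0.1,0],"grip": -1}
  ]
}}

```text
time: 7.75
tool_pos: [0.5941, -0.0328, 0.0977]
ee_rot: [0.696, 0.089, 0.707, -0.087]
force: [-31.6, 6.8, 21.4]
finger_gap: 0.0002
```

```bash
python3 st.py;  python3 - <<'E'
from plant import vision
import cv2
from h import *
p=np.load("rack.npy")
r=vision.read_camera("scene"); c=r["color"].copy()
im=cv2.resize(c,None,fx=5,fy=5,interpolation=2)
# expected lug outer face (y=41) bottom/top corners when home
for P in ([16,41,122],[36,41,122],[36,41,106],[16,41,106]):
    u=proj(r,toworld(p,np.array(P)/1e3))[0]; cv2.circle(im,tuple(int(v) for v in 5*u+2),3,(0,255,0),-1)
cv2.imwrite("pics/v4.png",im[5*150:5*250,5*180:5*320])
E
```

```text
t 7.75 q [-0.275  0.133 -0.13   1.325 -0.    -0.024] pos [ 0.5941 -0.0328  0.0977] gap 0.0002 F [-31.6   6.8  21.4]
tcp in rack mm [ 6.4 26.6 97.7] tip z 89.7
turn [-0.032 -0.116 -0.099]
turn [ 0.181 -0.05  22.4  ]
shift to rack(-80,26) [-0.0836  0.022   0.0023]
```

View pics/v4.png

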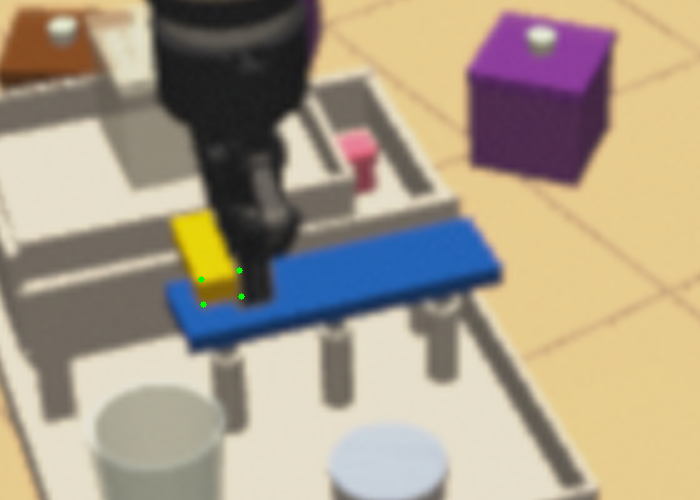

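The view shows the yellow lug at crop (215,265) lying on the predicted home corners (green). Side force jumped to 32 N with no motion, so the tray is against the stop with the bar down. Now I'll back off 5 mm with the bar held, then lift.

Call:
{"api": "carry_out", "payload": {
  "motion": [
    {"linear": [-0.002,0.0005,0],"angular": [0,0,0],"grip": -1},
    {"linear": [-0.004,0.0011,0],"angular": [0,0,0],"grip": -1},
    {"linear": [-0.006,0.0016,0],"angular": [0,0,0],"grip": -1},
    {"linear": [-0.006,0.0016,0.004],"angular": [0,0,0],"grip": -1},
    {"linear": [-0.006,0.0016,0.008],"angular": [0,0,0],"grip": -1},
    {"linear": [-0.006,0.0016,0.015],"angular": [0,0,0],"grip": -1},
    {"linear": [-0.006,0.0016,0.03],"angular": [0,0,0],"grip": -1},
    {"linear": [-0.006,0.0016,0.06],"angular": [0,0,0],"grip": -1}
  ]
}}

```text
time: 8.8
tool_pos: [0.5869, -0.0308, 0.1572]
ee_rot: [0.694, 0.089, 0.709, -0.087]
force: [-0.3, -0.4, -0.1]
finger_gap: -0.0001
```

Call:
{"api": "carry_out", "payload": {
  "motion": [
    {"linear": [-0.02,0,0.04],"angular": [0,0,0],"grip": -1},
    {"linear": [-0.05,0,0.08],"angular": [0,0,0],"grip": -1},
    {"linear": [-0.08,0,0.11],"angular": [0,0,0],"grip": -1},
    {"linear": [-0.1,0.05,0.13],"angular": [0,0,0],"grip": -1},
    {"linear": [-0.1,0.1,0.13],"angular": [0,0,0],"grip": -1},
    {"linear": [-0.1,0.15,0.13],"angular": [0,0,0],"grip": -1},
    {"linear": [-0.1,0.18,0.13],"angular": [0,0,0],"grip": -1},
    {"linear": [-0.1,0.18,0.13],"angular": [0,0,0],"grip": -1}
  ]
}}

```text
time: 9.8
tool_pos: [0.4863, 0.1508, 0.2877]
ee_rot: [0.694, 0.088, 0.709, -0.086]
force: [0.4, 0.4, -0.0]
finger_gap: -0.0002
```

```bash
python3 st.py;  python3 - <<'E'
from plant import vision
import cv2
from h import *
p=np.load("rack.npy"); ims=[]
for n,P,(y,x) in (("scene",4,(150,180)),("top",4,(110,190))):
    r=vision.read_camera(n); im=cv2.resize(r["color"],None,fx=4,fy=4,interpolation=2)
    for q in ([16,41,122],[36,41,122],[36,41,106],[16,41,106]):
        u=proj(r,toworld(p,np.array(q)/1e3))[0]; cv2.circle(im,tuple(int(v) for v in 4*u+2),2,(0,255,0),-1)
    ims.append(im[4*y:4*y+440,4*x:4*x+400])
    if n=="top":
        m=blob(r,*YE,(220,125,285,215)); h=cv2.findNonZero(m)
        for x in cv2.boxPoints(cv2.minAreaRect(cv2.convexHull(h))):
            d=ray(r,x,.122)-np.r_[p[:2],0]; c,s=np.cos(p[2]),np.sin(p[2]); print((1e3*np.array([c*d[0]+s*d[1],-s*d[0]+c*d[1]])).round(1))
cv2.imwrite("pics/v5.png",np.hstack(ims))
E
```

```text
t 9.8 q [ 0.04  -0.132 -0.049  1.674  0.006  0.287] pos [0.4863 0.1508 0.2877] gap -0.0002 F [ 0.4  0.4 -0. ]
tcp in rack mm [-145.6  175.7  287.7] tip z 279.7
turn [-0.039 -0.142 -0.122]
turn [ 0.221 -0.062 22.377]
shift to rack(-80,26) [ 0.0243 -0.1616 -0.1877]
[14.9 41.3]
[36.5 40.8]
[ 34.8 -14.6]
[ 13.2 -14.1]
```

View pics/v5.png

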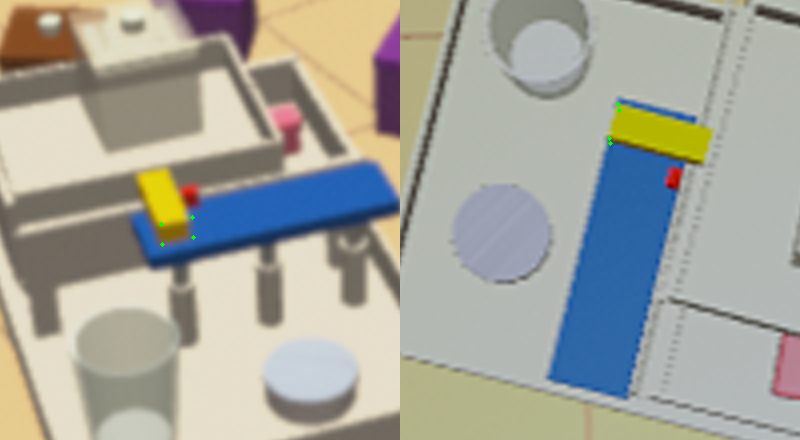

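The left crop (scene) shows the lug at (165,205) on the home marks, with the red tooth standing up behind it at (190,195). The bar's near corner is back at its starting pixel, about (280,202) in the full frame. The right crop (top) shows the lug at (660,135), the tooth at (674,178), and the tumbler and tin in place. The lug's rear face measures about x = +14, which puts the tray at about +24 mm. Handing in.

```bash
python3 -c "
from plant import env
print(env.close_job())"
```

```text
the job is handed in; nothing more can be done
None
```

The tray is home and locked, and I've handed the job in; no verdict was reported. With the gripper shut, I pressed the blue bar about 9–10 mm down. I then pushed the yellow lug past the red tooth until the side force jumped to about 32 N with no further motion. After backing off 6 mm with the bar still held, I lifted clear.

**Last checks**
- **Tray:** the top view puts it at about x = +24 mm, slightly askew (lug face at 13 to 15 mm). That is inside the +20.5 to +29 mm window, with about 2 mm of calibration error.
- **Bar and tooth:** the tooth stands up behind the lug, and the bar's near corner is back at its starting pixel.
- **Other objects:** the swab box is upright in the tray. The hairbrush, tin and tumbler look undisturbed, but I judged these by eye only.
- **Arm:** it is clear of everything, with the wrist force near zero.

**Disagreements**
- While pressing, the force suggested about 7 mm of bar travel where the geometry gave 8.7 mm, so I pressed about 1.5 mm further.
- The scene and top views disagreed by a few mm on the tooth's position.

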